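# Find the free cover of the dust box and push it open

## Task

Of the four identical covers on the dust box three are propped from beneath and one is free: with the fingertips press lightly on the covers, one after another, until you find the one that rocks, then push down its end with the circle until it is fully open and leave it so. Only press and push, do not press hard on a firm cover, and leave the block, ring, jar and scraper where they are.

Things in the scene. Friction and masses are not known exactly. Their poses are not given: they have to be found in the camera images.
- box: Plywood dust box fixed to the bench, 140 (x) by 410 (y) by 120 mm high; a ledge, equally high, runs 90 mm on at its +y end. Origin: on the table under the middle of the row of covers; z up; yaw varies. Openings under the covers: 116 (x) by 90 mm (y), 112 deep, 10 mm walls between; cover centres at x 0, y -150, -50, 50, 150 mm. Finger force on box and covers must stay under 40 N.
- cover_1 (a joint): Angle (rad) of cover 1, counted along box +y: 0 shut, level, flush with the box top; grows as its +x end dips; 0.8 open on its stop. Wood, 110 (x) by 84 (y) by 12 mm. One cover, unseen which, is free: it gives to about 2 N at the spot (4 N nearer the pin) and stays where left, no spring. The others, propped under the +x end, give under 1 mm. All look alike.
- cover_1_spot (a point): Where to press cover 1: centre of the flush circle (24 mm) on its top, 45 mm to the box's +x from the pin it swings on (parallel to box y, 30 mm to -x of the cover's middle, mid-thickness; two screw heads mark that end, which rises up to 20 mm). Straight down here, a fingertip 22 mm thick along x meets the stop about 35 mm below the box top, a thin one 45 mm.
- cover_2 (a joint): Angle (rad) of cover 2, counted along box +y: 0 shut, level, flush with the box top; grows as its +x end dips; 0.8 open on its stop. Wood, 110 (x) by 84 (y) by 12 mm. One cover, unseen which, is free: it gives to about 2 N at the spot (4 N nearer the pin) and stays where left, no spring. The others, propped under the +x end, give under 1 mm. All look alike.
- cover_2_spot (a point): Where to press cover 2: centre of the flush circle (24 mm) on its top, 45 mm to the box's +x from the pin it swings on (parallel to box y, 30 mm to -x of the cover's middle, mid-thickness; two screw heads mark that end, which rises up to 20 mm). Straight down here, a fingertip 22 mm thick along x meets the stop about 35 mm below the box top, a thin one 45 mm.
- cover_3 (a joint): Angle (rad) of cover 3, counted along box +y: 0 shut, level, flush with the box top; grows as its +x end dips; 0.8 open on its stop. Wood, 110 (x) by 84 (y) by 12 mm. One cover, unseen which, is free: it gives to about 2 N at the spot (4 N nearer the pin) and stays where left, no spring. The others, propped under the +x end, give under 1 mm. All look alike.
- cover_3_spot (a point): Where to press cover 3: centre of the flush circle (24 mm) on its top, 45 mm to the box's +x from the pin it swings on (parallel to box y, 30 mm to -x of the cover's middle, mid-thickness; two screw heads mark that end, which rises up to 20 mm). Straight down here, a fingertip 22 mm thick along x meets the stop about 35 mm below the box top, a thin one 45 mm.
- cover_4 (a joint): Angle (rad) of cover 4, counted along box +y: 0 shut, level, flush with the box top; grows as its +x end dips; 0.8 open on its stop. Wood, 110 (x) by 84 (y) by 12 mm. One cover, unseen which, is free: it gives to about 2 N at the spot (4 N nearer the pin) and stays where left, no spring. The others, propped under the +x end, give under 1 mm. All look alike.
- cover_4_spot (a point): Where to press cover 4: centre of the flush circle (24 mm) on its top, 45 mm to the box's +x from the pin it swings on (parallel to box y, 30 mm to -x of the cover's middle, mid-thickness; two screw heads mark that end, which rises up to 20 mm). Straight down here, a fingertip 22 mm thick along x meets the stop about 35 mm below the box top, a thin one 45 mm.
- sanding_block: Bystander: cork sanding block, 90 x 50 x 22 mm, lying on the ledge at the box's +y end. Origin: centre of its underside.
- log_ring: Bystander: sanded log ring, 150 mm across, 116 mm hole, 32 mm high, flat on the table beyond the box (its +x side). Origin: centre of its underside.
- glue: Bystander: white jar, 52 mm across, 110 mm high, upright on the table past the ledge, at the box's +y end. Origin: centre of its underside.
- scraper: Bystander: flat spatula-like scraper, 280 mm long, 65 wide, 20 high, lying on the table beyond the box (its +x side). Origin: underside, about mid-length; its x axis runs along the tool, which lies roughly along the box's y axis.

How it is judged (in metres and radians):
On the way:
1. the fingers press on the box's covers and one of them rocks (contact force between the fingers and box above 0.3 N and value of joint any of cover_1, cover_2, cover_3, cover_4 above 0.06 rad).
At the end, for the whole second after the job is handed in: The free cover stands open by more than 0.68 rad (its stop is at 0.8) and at rest, the other three are shut (under 0.06 rad), and block, ring, jar and scraper are within 25 mm of where they were (((value of joint cover_1 above 0.68 rad and velocity of joint cover_1 between -0.05 and 0.05 rad/s and value of joint each of cover_2, cover_3, cover_4 below 0.06 rad) or (value of joint cover_2 above 0.68 rad and velocity of joint cover_2 between -0.05 and 0.05 rad/s and value of joint each of cover_1, cover_3, cover_4 below 0.06 rad) or (value of joint cover_3 above 0.68 rad and velocity of joint cover_3 between -0.05 and 0.05 rad/s and value of joint each of cover_1, cover_2, cover_4 below 0.06 rad) or (value of joint cover_4 above 0.68 rad and velocity of joint cover_4 between -0.05 and 0.05 rad/s and value of joint each of cover_1, cover_2, cover_3 below 0.06 rad)) and distance of each of sanding_block, log_ring, glue, scraper from where it was at the start of the episode below 0.025 m); the robot touches nothing.
It fails at once if the fingers press on the box or a cover with more than 40 N (contact force between the fingers and box above 40 N).
It fails at once if a bystander (block, ring, jar, scraper) is shifted, lifted or carried by more than 25 mm (distance of any of sanding_block, log_ring, glue, scraper from where it was at the start of the episode above 0.025 m).
It fails at once if the jar or the ring is tipped (angle between any of glue, log_ring's own z axis and vertical above 0.3 rad).
It also fails if it takes over 48 s, if anything falls off the work surface, if the arm or the gripper's body presses on something with over 40 N, if the wrist force passes 120 N, or if a joint passes its speed limit or range.

## Robot

A 6-joint arm with a two-finger parallel gripper is mounted at the origin on the work surface. World frame = base frame: x ahead of the robot, y to its left, z up, the work surface at z = 0. Lengths are in mm, angles in rad, forces in N, time in s.
With the tool pointing down it reaches from about 350 to 875 mm from the base axis. Payload 4.2 kg.
Tool frame: the origin (TCP) lies midway between the tips of the shut fingers; the grasp point (between the pads) lies 19 mm behind it (tcp_to_grasp is the distance from the TCP to the grasp point, in mm); z points along the fingers, y is the line along which they close (so a half turn about z gives the same grasp; the last joint's range is limited). The gripper opens to 85 mm and grips with 20 to 120 N. Pads are 22 mm wide; open, the fingers measure 114 mm over their backs; the gripper's body (76 mm by 85 mm) begins 54 mm behind the grasp point. The pads swing forward as they close: fully open they stand 13 mm farther back than shut.
Start: joints at [1.369, 0.385, 0.008, 0, -1.194, -0.259], TCP at [277.882, 559.804, 231.312] pointing down, gripper open.
Joint ranges: [-3.14, 3.14], [-1.21, 2.06], [-1.07, 1.41], [-3.16, 2.05], [-2.99, -0.16], [-3.1, 3.1]. Speed limits (rad/s): [2.79, 2.79, 3.14, 3.14, 3.14, 3.14].

## Interface

Orientations are given as a unit quaternion [x, y, z, w].
In Python, from bench import read_state, get_image, job_done, tcp_to_grasp gives the robot as it stands.
- The arm moves only by the tool jog_arm, never from a script. Its argument "plan" is a list of rows, each a list of 3 entries, a list of its own where there are three numbers: the finger opening in mm, from 0 to 85.4, then the shift along the tool's x, y, z as a fraction of full scale, then the turn, a rotation vector about the tool's x, y, z as a fraction of full scale. A call has 1 to 10 rows; each row is the pose to reach, as a shift and turn from the pose commanded when the call began, along the tool's axes at that moment; what a row does not reach only later rows make up. Full scale, the value 1, is 0.1 m for a shift and 60 degrees for a turn. A row lasts 1/8 s, in which the tool goes at most 62.5 mm and 10.7 degrees, less where a joint would pass 70% of its speed; a pose out of reach is approached as far as the arm can. A call with a number of a shift or a turn outside -1 to 1 is refused whole. A call with a gripper value outside its range is refused whole. The fingers move at their own pace and stop on an object; the grip force is fixed at half the most. Time passes only in rows, so rows that repeat a pose let the fingers close. It gives the time, the measured TCP pose, the force, the opening and the grip force at its end, in the units of the state.
- read_state(): the state, without advancing time (a new reading comes with each control period).
- get_image(name): name is "scene" or "side" or "wrist"; returns a dict with "img" (420x560x3 uint8, red, green, blue), "range_z" (420x560 float32, mm along the optical axis (not along the pixel's ray), 0 where there is no reading), "intrinsics" (3x3 intrinsics, pixels), "extrinsics" (4x4, takes a point from camera to world coordinates); the wrist camera has in their place "tool_from_camera" (4x4, takes a point from camera to tool coordinates, whose origin is the TCP and whose axes are the flange's). Camera axes: x right, y down, z forward; pixel columns grow to the right and rows downward; lengths in mm; the calibration is good to about 2 mm. A picture is of the moment at which its call begins: read the wrist's pose just before it.
- job_done(): hands the job in; it is judged then, once.
The state is a dict: "clock": time; "joints": joint angles; "joint_vel": joint speeds; "joint_efforts": joint torques, N m; "position": TCP position; "ee_rot": TCP orientation; "contact_force": force on the tool from outside, world axes, zero at the start; "wrist_torque": the same for the moment, N m; "gripper_width": finger opening in mm; "grasp_force": force on a finger pad.
Only numpy, scipy, OpenCV 4.12 (cv2) and the standard library are available. Lean on these libraries where they do the work, as an engineer would, in place of code of your own. Each camera call takes 0.05 s, during which the arm holds its last target. There are 200 camera calls.

## Working session

There is one attempt and no reset: what is moved stays moved. The work goes in short steps, Python scripts to look and compute and a tool call to move; the robot and the scene stay as the last step left them, time stands still between calls to the robot, and variables do not carry over. Pictures are saved under pics/ and viewed, at most 10 in all, crops included, and the job is handed in when it is done.

Besides the shell and the picture viewer there is one more tool, called after "Emit:" as a command line: name --argument value ..., lists and objects as JSON in quotes. jog_arm: Moves the arm, as the interface text tells. Its arguments: {"type":"object","properties":{"plan":{"type":"array"}},"required":["plan"]}

```bash
mkdir -p pics; python3 - <<'E'
from bench import *
import cv2,numpy as np
for n in("scene","side"):
    d=get_image(n); cv2.imwrite(f"pics/{n}.png",d["img"][...,::-1]); np.savez(n+".npz",**{k:d[k] for k in("img","range_z","intrinsics","extrinsics")})
s=read_state();print(s);print(tcp_to_grasp)
E
```

```text
{'clock': 0.1, 'joints': array([ 1.36861389e+00,  3.85434284e-01,  6.77847949e-03, -4.49187242e-04,
       -1.19399190e+00, -2.58589556e-01]), 'joint_vel': array([-0.00048223, -0.00237422,  0.00276106,  0.00115369,  0.00087094,
       -0.00152956]), 'joint_efforts': array([-6.54332180e-04, -3.93318665e+01,  1.88930690e+01,  4.19797897e+00,
       -2.59424160e-03,  6.20259982e-06]), 'position': array([277.65557899, 559.36215502, 230.36251439]), 'ee_rot': array([ 9.73558967e-01, -2.28433878e-01, -1.82573449e-04,  9.31206887e-04]), 'contact_force': array([0.63870194, 0.14748021, 0.10412775]), 'wrist_torque': array([ 0.08367831,  0.02560999, -0.01049669]), 'grasp_force': 0.0, 'gripper_width': 85.447574899962}
18.700000000000003
```

View pics/scene.png

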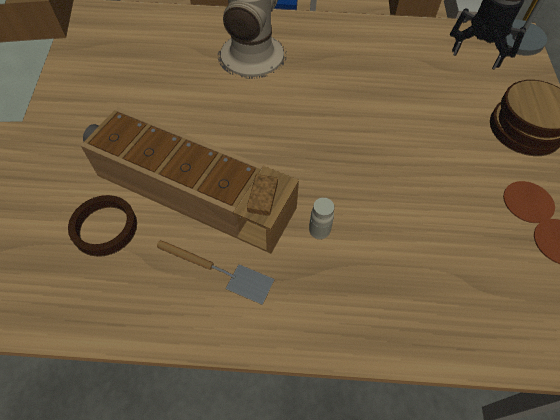

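View pics/side.png

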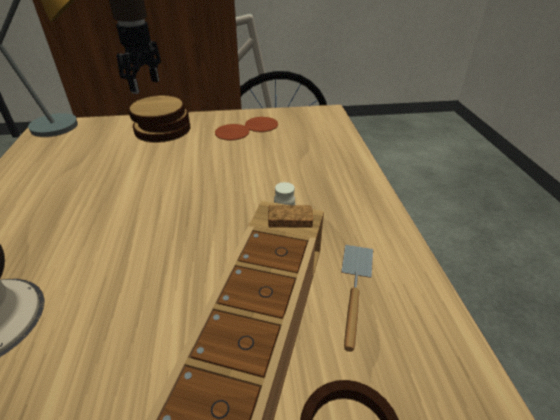

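The scene view shows circles near (115,137), (150,153), (186,168) and (224,184). In the side view they are near (220,408), (246,342), (265,291) and (281,251). The block is at the jar end.

```bash
cat > h.py <<'E'
import numpy as np,cv2
def ray(d,px,z):
    K,E=d["intrinsics"],d["extrinsics"]
    px=np.atleast_2d(px).astype(float); r=np.c_[px,np.ones(len(px))]@np.linalg.inv(K).T@E[:3,:3].T
    return E[:3,3]+r*((z-E[2,3])/r[:,2])[:,None]
def cloud(d):
    K,E=d["intrinsics"],d["extrinsics"]; Z=d["range_z"]; v,u=np.indices(Z.shape)
    P=np.stack([u,v,np.ones_like(u)],-1)@np.linalg.inv(K).T*Z[...,None]
    return P@E[:3,:3].T+E[:3,3]
E
python3 - <<'E'
from h import *
px={"scene":[(115,137),(150,153),(186,168),(224,184)],"side":[(220,408),(246,342),(265,291),(281,251)]}
for n in px:
    d=np.load(n+".npz"); P=ray(d,px[n],120)[:,:2]; print(n,P.round(1).tolist())
    c=P.mean(0); print(np.diff(P,axis=0).round(1).tolist(),c)
    C=cloud(d); m=((abs(C[...,2]-120)<5)&(d["range_z"]>0)).astype(np.uint8)
    k,l,s,_=cv2.connectedComponentsWithStats(m); i=1+s[1:,4].argmax()
    X=C[l==i]; r=cv2.minAreaRect(X[:,:2].astype(np.float32)); print(r,X[:,2].mean(), cv2.boxPoints(r).round(0).tolist())
    cv2.imwrite(f"pics/c_{n}.png",cv2.resize(d["img"][95:255,70:310,::-1] if n=="scene" else d["img"][200:420,150:350,::-1],None,fx=3 if n=="scene" else 2.7,fy=3 if n=="scene" else 2.7))
E
```

```text
scene [[474.2, -273.2], [515.7, -179.8], [552.3, -89.0], [589.8, 2.8]]
[[41.5, 93.4], [36.6, 90.8], [37.5, 91.8]] [ 532.98053477 -134.7710014 ]
((533.9854125976562, -90.2353515625), (501.7489318847656, 144.01351928710938), 67.81761169433594) 118.85336953975144 [[373.0, -295.0], [506.0, -350.0], [695.0, 115.0], [562.0, 169.0]]
side [[473.4, -274.1], [511.8, -182.0], [548.7, -88.8], [587.4, 3.5]]
[[38.4, 92.1], [36.9, 93.2], [38.7, 92.3]] [ 530.30634461 -135.34355665]
((537.179931640625, -80.380126953125), (481.8746337890625, 140.72996520996094), 67.62094116210938) 119.87585211028781 [[380.0, -276.0], [511.0, -330.0], [694.0, 116.0], [564.0, 169.0]]
```

View pics/c_scene.png

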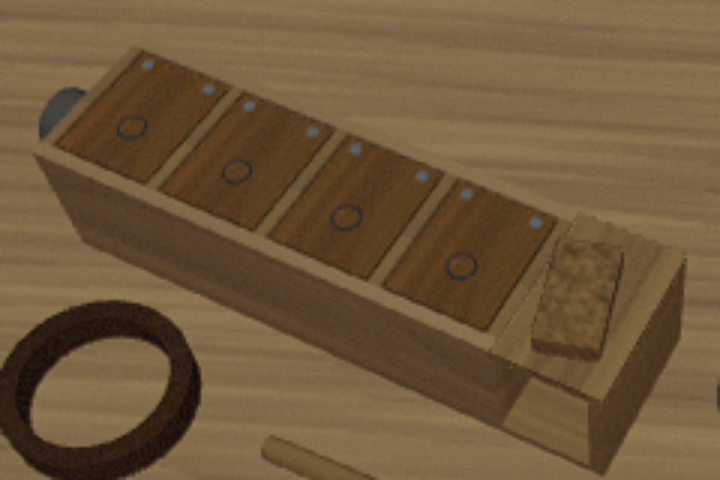

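Emit:
jog_arm --plan '[[0, [0.3, 0.2, 0], [0, 0, 0]], [0, [0.6, 0.4, 0], [0, 0, 0]], [0, [0.88, 0.6, 0], [0, 0, 0]], [0, [0.88, 0.6, 0], [0, 0, 0]]]'

```text
clock: 0.6
position: [330.7, 465.0, 231.2]
ee_rot: [0.973, -0.23, -0.0, 0.0]
contact_force: [-0.3, 0.2, 0.5]
gripper_width: 12.1
grasp_force: 0.0
```

Emit:
jog_arm --plan '[[0, [0.3, 0.2, 0], [0, 0, 0]], [0, [0.6, 0.4, 0], [0, 0, 0]], [0, [0.88, 0.6, 0], [0, 0, 0]], [0, [0.88, 0.6, 0], [0, 0, 0]]]'

```text
clock: 1.1
position: [382.6, 373.1, 231.2]
ee_rot: [0.973, -0.229, -0.0, 0.0]
contact_force: [-0.2, 0.7, -0.6]
gripper_width: 0.0
grasp_force: 0.0
```

Emit:
jog_arm --plan '[[0, [0.3, 0.2, 0], [0, 0, 0]], [0, [0.6, 0.4, 0], [0, 0, 0]], [0, [0.88, 0.6, 0], [0, 0, 0]], [0, [0.88, 0.6, 0], [0, 0, 0]]]'

```text
clock: 1.6
position: [434.7, 280.9, 231.1]
ee_rot: [0.973, -0.229, -0.0, 0.0]
contact_force: [-0.2, 0.6, 0.6]
gripper_width: 0.1
grasp_force: 0.0
```

Emit:
jog_arm --plan '[[0, [0.3, 0.2, 0], [0, 0, 0]], [0, [0.6, 0.4, 0], [0, 0, 0]], [0, [0.88, 0.6, 0], [0, 0, 0]], [0, [0.88, 0.6, 0], [0, 0, 0]]]'

```text
clock: 2.1
position: [487.0, 188.4, 231.0]
ee_rot: [0.973, -0.229, -0.0, 0.0]
contact_force: [-0.7, 0.5, -0.2]
gripper_width: 0.3
grasp_force: 0.0
```

Emit:
jog_arm --plan '[[0, [0.3, 0.2, 0], [0, 0, 0]], [0, [0.6, 0.4, 0], [0, 0, 0]], [0, [0.88, 0.6, 0], [0, 0, 0]], [0, [0.88, 0.6, 0], [0, 0, 0]]]'

```text
clock: 2.6
position: [539.2, 95.8, 230.9]
ee_rot: [0.973, -0.229, -0.0, 0.0]
contact_force: [-1.0, 0.3, -0.5]
gripper_width: -0.1
grasp_force: 0.0
```

Emit:
jog_arm --plan '[[0, [0.4, 0.3, 0], [0, 0, 0]], [0, [0.85, 0.6, 0], [0, 0, 0]], [0, [0.85, 0.6, 0.3], [0, 0, 0]], [0, [0.85, 0.6, 0.6], [0, 0, 0]], [0, [0.85, 0.6, 0.9], [0, 0, 0]], [0, [0.85, 0.6, 0.9], [0, 0, 0]], [0, [0.85, 0.6, 0.9], [0, 0, 0]], [0, [0.85, 0.6, 0.9], [0, 0, 0]]]'

```text
clock: 3.6
position: [589.0, 4.7, 143.0]
ee_rot: [0.974, -0.228, 0.001, -0.001]
contact_force: [-0.3, 0.2, 0.2]
gripper_width: 0.7
grasp_force: 0.0
```

Emit:
jog_arm --plan '[[0, [0, 0, 0.06], [0, 0, 0]], [0, [0, 0, 0.12], [0, 0, 0]], [0, [0, 0, 0.16], [0, 0, 0]], [0, [0, 0, 0.18], [0, 0, 0]], [0, [0, 0, 0.18], [0, 0, 0]], [0, [0, 0, 0.18], [0, 0, 0]]]'

```text
clock: 4.35
position: [588.2, 3.9, 123.4]
ee_rot: [0.974, -0.228, 0.0, -0.0]
contact_force: [0.4, -0.8, 0.5]
gripper_width: 0.3
grasp_force: 0.0
```

Emit:
jog_arm --plan '[[0, [0, 0, 0.01], [0, 0, 0]], [0, [0, 0, 0.02], [0, 0, 0]], [0, [0, 0, 0.02], [0, 0, 0]]]'

```text
clock: 4.72
position: [588.0, 3.9, 121.2]
ee_rot: [0.974, -0.228, -0.0, 0.0]
contact_force: [0.6, 0.4, -0.4]
gripper_width: -0.3
grasp_force: 0.0
```

Emit:
jog_arm --plan '[[0, [0, 0, 0.01], [0, 0, 0]], [0, [0, 0, 0.02], [0, 0, 0]], [0, [0, 0, 0.02], [0, 0, 0]]]'

```text
clock: 5.1
position: [588.1, 3.9, 120.0]
ee_rot: [0.974, -0.228, 0.0, 0.0]
contact_force: [-2.1, 1.2, 5.1]
gripper_width: -0.3
grasp_force: 2.2
```

Emit:
jog_arm --plan '[[0, [0, 0, 0.01], [0, 0, 0]], [0, [0, 0, 0.01], [0, 0, 0]]]'

```text
clock: 5.35
position: [588.2, 3.9, 119.9]
ee_rot: [0.974, -0.228, 0.0, 0.0]
contact_force: [-2.8, 1.0, 8.9]
gripper_width: -0.1
grasp_force: 4.5
```

Cover 4 is firm: 9 N with no give. Next is cover 3.

Emit:
jog_arm --plan '[[0, [0, 0, -0.12], [0, 0, 0]], [0, [0.03, 0.4, -0.12], [0, 0, 0]], [0, [0.07, 0.8, -0.12], [0, 0, 0]], [0, [0.07, 1.0, -0.12], [0, 0, 0]], [0, [0.07, 1.0, -0.12], [0, 0, 0]], [0, [0.07, 1.0, -0.06], [0, 0, 0]], [0, [0.07, 1.0, -0.04], [0, 0, 0]], [0, [0.07, 1.0, -0.02], [0, 0, 0]], [0, [0.07, 1.0, -0.01], [0, 0, 0]], [0, [0.07, 1.0, -0.01], [0, 0, 0]]]'

```text
clock: 6.6
position: [550.0, -88.5, 119.3]
ee_rot: [0.974, -0.228, 0.0, -0.0]
contact_force: [0.5, -0.1, -0.8]
gripper_width: -0.5
grasp_force: 0.2
```

Emit:
jog_arm --plan '[[0, [0, 0, 0.01], [0, 0, 0]], [0, [0, 0, 0.01], [0, 0, 0]], [0, [0, 0, 0.01], [0, 0, 0]]]'

```text
clock: 6.98
position: [550.1, -88.7, 118.5]
ee_rot: [0.974, -0.228, 0.0, -0.0]
contact_force: [1.2, 1.7, 2.1]
gripper_width: 0.1
grasp_force: 0.9
```

Emit:
jog_arm --plan '[[0, [0, 0, 0.01], [0, 0, 0]], [0, [0, 0, 0.02], [0, 0, 0]], [0, [0, 0, 0.02], [0, 0, 0]]]'

```text
clock: 7.35
position: [550.2, -88.8, 116.4]
ee_rot: [0.974, -0.228, 0.0, -0.0]
contact_force: [0.7, 1.3, 2.0]
gripper_width: 0.1
grasp_force: 0.9
```

Cover 3 gives at 2 N, so I'll push it down.

Emit:
jog_arm --plan '[[0, [0, 0, 0.04], [0, 0, 0]], [0, [0, 0, 0.08], [0, 0, 0]], [0, [0, 0, 0.12], [0, 0, 0]], [0, [0, 0, 0.16], [0, 0, 0]], [0, [0, 0, 0.2], [0, 0, 0]], [0, [0, 0, 0.24], [0, 0, 0]], [0, [0, 0, 0.26], [0, 0, 0]], [0, [0, 0, 0.28], [0, 0, 0]], [0, [0, 0, 0.28], [0, 0, 0]]]'

```text
clock: 8.48
position: [549.8, -88.8, 88.1]
ee_rot: [0.974, -0.228, -0.0, -0.0]
contact_force: [0.5, -0.2, 0.5]
gripper_width: -0.2
grasp_force: 0.5
```

Emit:
jog_arm --plan '[[0, [0, 0, 0.01], [0, 0, 0]], [0, [0, 0, 0.02], [0, 0, 0]], [0, [0, 0, 0.02], [0, 0, 0]]]'

```text
clock: 8.85
position: [549.9, -88.7, 86.3]
ee_rot: [0.974, -0.228, 0.0, -0.0]
contact_force: [-0.3, -0.1, 2.6]
gripper_width: -0.2
grasp_force: 0.8
```

Emit:
jog_arm --plan '[[0, [0, 0, 0.01], [0, 0, 0]], [0, [0, 0, 0.02], [0, 0, 0]], [0, [0, 0, 0.02], [0, 0, 0]]]'

```text
clock: 9.22
position: [549.8, -88.7, 84.2]
ee_rot: [0.974, -0.228, -0.0, -0.0]
contact_force: [0.6, -0.1, 1.6]
gripper_width: 0.1
grasp_force: 0.8
```

Emit:
jog_arm --plan '[[0, [0, 0, 0.01], [0, 0, 0]], [0, [0, 0, 0.01], [0, 0, 0]]]'

```text
clock: 9.48
position: [550.3, -88.8, 83.6]
ee_rot: [0.974, -0.228, 0.0, -0.0]
contact_force: [0.7, -0.6, 2.1]
gripper_width: 0.0
grasp_force: 1.5
```

Emit:
jog_arm --plan '[[0, [0, 0, 0.01], [0, 0, 0]], [0, [0, 0, 0.02], [0, 0, 0]], [0, [0, 0, 0.02], [0, 0, 0]]]'

```text
clock: 9.85
position: [551.2, -89.0, 82.5]
ee_rot: [0.974, -0.228, 0.002, -0.0]
contact_force: [2.9, -1.4, 6.6]
gripper_width: -0.1
grasp_force: 2.9
```

Emit:
jog_arm --plan '[[0, [0, 0, 0.01], [0, 0, 0]], [0, [0, 0, 0.02], [0, 0, 0]], [0, [0, 0, 0.02], [0, 0, 0]]]'

```text
clock: 10.22
position: [552.1, -89.2, 81.4]
ee_rot: [0.974, -0.228, 0.003, -0.0]
contact_force: [1.2, -1.6, 10.3]
gripper_width: 0.1
grasp_force: 4.0
```

It's on its stop, since the force is rising and the tip is sliding along the slope. I'll retract straight up.

Emit:
jog_arm --plan '[[0, [0, 0, -0.04], [0, 0, 0]], [0, [0, 0, -0.1], [0, 0, 0]], [0, [0, 0, -0.3], [0, 0, 0]], [0, [0, 0, -0.6], [0, 0, 0]], [0, [0, 0, -1.0], [0, 0, 0]], [0, [0, 0, -1.0], [0, 0, 0]], [0, [0, 0, -1.0], [0, 0, 0]]]'

```text
clock: 11.1
position: [548.6, -88.6, 178.4]
ee_rot: [0.974, -0.229, -0.001, -0.0]
contact_force: [0.5, -0.4, -0.2]
gripper_width: 0.4
grasp_force: 0.0
```

Emit:
jog_arm --plan '[[0, [-0.3, 0, -0.3], [0, 0, 0]], [0, [-0.6, 0, -0.6], [0, 0, 0]], [0, [-1.0, 0, -1.0], [0, 0, 0]], [0, [-1.0, 0, -1.0], [0, 0, 0]], [0, [-1.0, 0, -1.0], [0, 0, 0]]]'

```text
clock: 11.72
position: [459.5, -44.2, 277.9]
ee_rot: [0.974, -0.228, -0.001, 0.0]
contact_force: [0.1, 0.1, -0.4]
gripper_width: -0.1
grasp_force: 0.0
```

```bash
python3 - <<'E'
from bench import *
from h import *
d=get_image("scene"); e=get_image("side")
cv2.imwrite("pics/end.png",np.hstack([cv2.resize(x["img"][...,::-1],(400,300)) for x in(d,e)]))
for n,dd in(("scene",d),("side",e)):
    C=cloud(dd); o=np.array([531.5,-135]); X=np.array([.9246,-.381]);Y=np.array([.381,.9246])
    o=o-15*X; bx=(C[...,:2]-o)@X; by=(C[...,:2]-o)@Y
    for i,c in enumerate((-150,-50,50,150)):
        m=(abs(by-c)<30)&(bx>-50)&(bx<45)&(C[...,2]>40)&(C[...,2]<160)&(dd["range_z"]>0)
        if m.sum()>20: print(n,i+1,m.sum(),"angle",-np.arctan(np.polyfit(bx[m],C[...,2][m],1)[0]).round(3))
E
```

```text
scene 1 754 angle -0.003
scene 2 810 angle -0.001
scene 3 954 angle 0.789
scene 4 935 angle 0.004
side 1 2757 angle -0.002
side 2 2228 angle -0.001
side 3 1451 angle 0.791
side 4 1110 angle 0.004
```

View pics/end.png

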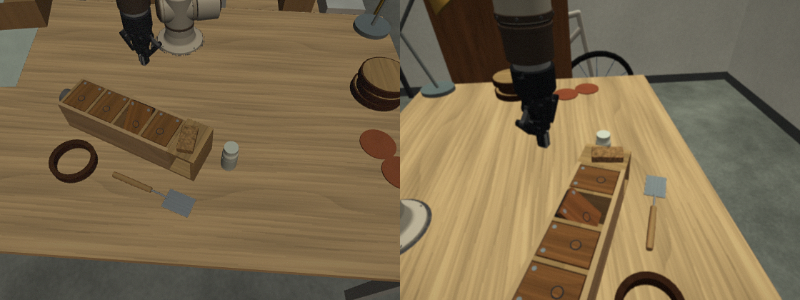

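The picture shows cover 3 open, at about (138,110) on the left and (582,207) on the right. It measures about 0.79 rad. The other covers are shut, the bystanders haven't moved, and the arm is clear.

```bash
python3 -c "from bench import job_done; print(job_done())"
```

```text
the job is handed in; nothing more can be done
None
```

Cover 3 was the free one: it is open at about 0.79 rad, the other covers are shut, the bystanders look unmoved in the final pictures, and the job is handed in (no verdict was returned).

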